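# Hang the tube carrier on the drying rail and slide it to the mark

### The job

Hang the washed orange tube carrier by its two hooks on the steel drying rail at the green loading band, then slide it along the rail (do not carry it over) until it hangs over the red band, and let go. Leave the blue carrier and the other things on the bench where they are.

Things in the scene. Friction and masses are not known exactly. Their poses are not given: they have to be found in the camera images.
- carrier: Orange tube carrier: block 70 (x) x 90 (y) x 45 (z) mm, two 7 mm wire hooks at y = +-38, grip bar on top (z 120 to 156). Origin: centre of underside, z up. Hook wire (x,z): (-20,45) (-20,102) (0,120) (20,102) (27,86): open to +x, the rail enters the gap between lip end (z 82) and block (z 45), then up into the V. +x starts away from the robot, within 30 deg.
- carrier_seat (a point): Point on the carrier, at x = 0, y = 0, z = 106 mm of its frame, midway between the hooks: the rail's axis passes through here when the carrier hangs on the rail. Axes as the carrier's.
- carrier_grip (a point): Centre of the orange grip bar (12 (x) x 90 (y) x 36 (z) mm), 12 mm below its top, z = 144 mm of the carrier; pinch it here from above across its 12 mm thickness (along the carrier's x). Axes as the carrier's.
- rail: Fixed drying rail: horizontal steel bar 14 mm in diameter along its y, axis 180 mm above the bench, between two round posts 18 mm thick at y = -220 and +220 mm, over a white drip tray 120 (x) x 480 (y) x 16 (z) mm. Origin: centre of the tray's underside on the bench; z up; +x points away from the robot.
- load_point (a point): Loading point: the rail's axis at the middle of the green band (16 mm wide, drawn on the rail; a green stripe across the tray lies below it). y runs along the rail, z up. Green and red may be either way round.
- mark_point (a point): The mark: the rail's axis at the middle of the red band (16 mm wide, drawn on the rail; a red stripe across the tray lies below it). y runs along the rail, z up.
- spare: Bystander: a blue carrier of the same shape and size as the orange one, standing on the bench. Origin: centre of its underside.
- rack: Bystander: white tube rack, 80 x 160 mm, 82 mm tall with its tubes, at the bench's left. Origin: centre of its underside.
- wash: Bystander: white wash bottle with a blue cap, 64 mm in diameter, 140 mm tall. Origin: centre of its underside.
- tape: Bystander: a lying roll of brownish tape, 70 mm in diameter, 20 mm high. Origin: centre of its underside.

How it is judged:
By the outcome, as a careful person would: the job done as asked, in the order asked, and still so for the second after the job is handed in, with the robot touching nothing.
It also fails if it takes over 59 s, if anything falls off the work surface, if the arm or the gripper's body presses on something with over 40 N, if the wrist force passes 120 N, or if a joint passes its speed limit or range.

### The arm

A 6-joint arm with a two-finger parallel gripper is mounted at the origin on the work surface. World frame = base frame: x ahead of the robot, y to its left, z up, the work surface at z = 0. Lengths are in m, angles in rad, forces in N, time in s.
With the tool pointing down it reaches from about 0.275 to 0.825 m from the base axis. Payload 5.2 kg.
Tool frame: the origin (TCP) lies midway between the tips of the shut fingers; the grasp point (between the pads) lies 19 mm behind it (arm.tcp_to_grasp is the distance from the TCP to the grasp point, in m); z points along the fingers, y is the line along which they close (so a half turn about z gives the same grasp; the last joint's range is limited). The gripper opens to 93 mm and grips with 3 to 60 N. Pads are 15 mm wide; open, the fingers measure 128 mm over their backs; the gripper's body (75 mm by 188 mm) begins 65 mm behind the grasp point.
Start: joints at [-1.35, 0.259, 1.535, -0, 1.348, -0.203], TCP at [0.226, -0.501, 0.219] pointing down, gripper open.
Joint ranges: [-3.14, 3.14], [-0.91, 2.08], [0.19, 2.58], [-1.22, 4.36], [0.22, 2.71], [-3.12, 3.12]. Speed limits (rad/s): [2.57, 2.57, 3.14, 3.14, 3.14, 3.14].

### API

Orientations are given as a rotation vector (axis times angle).
In Python, from station import arm, inverse_kinematics, viewer, models gives the robot as it stands. The module is installed in compiled form; this text tells all that it offers. Calls block until the motion is done:
- arm.reach(position, orientation): joint-space move of the TCP to a pose.
- arm.move_straight(position, rotation=None, v=0.15): straight line of the TCP; rotation=None keeps the orientation; v is the mean speed in m/s.
- arm.goto_joints(angles): joint-space move.
- arm.ungrasp() and arm.grasp(effort=None): open the fingers fully, or close them until they stop; effort is the grip in N (None keeps the last).
- arm.pause(seconds).
- inverse_kinematics(position, orientation): joint angles nearest the present ones, or None.
- arm.get_state(): the state.
- viewer.get_image(name): name is "side" or "top" or "wrist"; returns the picture (420x560x3 uint8, blue, green, red); there is no depth.
- viewer.get_calibration(name): a dict with "mtx" (3x3 intrinsics, pixels), "R" (3x3) and "t" (3): a world point X has camera coordinates R X + t; the wrist camera has in their place "hand_eye" (4x4, takes a point from camera to tool coordinates, whose origin is the TCP and whose axes are the flange's). Camera axes: x right, y down, z forward; pixel columns grow to the right and rows downward; lengths in m; the calibration is good to about 2 mm. A picture is of the moment at which its call begins: read the wrist's pose just before it. get_calibration takes no time and is no camera call.
A pose or a line that the arm cannot do raises arm.IKError and nothing moves.
- arm.finish_job(): hands the job in; it is judged then, once.
Trained networks look in the newest picture that a camera, given by its name, has taken for a name from the list of things; names that differ only in an ending like _2 or _b are one class to them, and where a whole thing is asked for, a point or a joint stands for the part that bears it (a point fixed in the world has none). Each returns a list of dicts, best first, with "conf" (0 to 1); they miss things now and then, are a little off and sometimes report something else, mostly with a low value. They report only what shows in the picture. A call takes as long as a camera call.
- models.regions_of(thing, camera): "region" (420x560 bool, what is visible of it) and "extent" ([left, top, right, bottom] in pixels, round what is visible of it).
- models.tip_of(thing, camera): "xy" ([column, row] in pixels: a listed point, or the origin of a listed thing).
The state is a dict: "t": time; "qpos": joint angles; "qvel": joint speeds; "joint_torque": joint torques, N m; "ee_pos": TCP position; "orientation": TCP orientation; "force": force on the tool from outside, world axes, zero at the start; "ft_torque": the same for the moment, N m; "width": finger opening in m; "gripper_force": force on a finger pad.
Only numpy, scipy, OpenCV 4.12 (cv2) and the standard library are available. Lean on these libraries where they do the work, as an engineer would, in place of code of your own. Each camera call takes 0.05 s, during which the arm holds its last target. There are 200 camera calls.

## Working session

There is one attempt and no reset: what is moved stays moved. The work goes in short steps, each a Python script; the robot and the scene stay as the last script left them, time stands still between calls to the robot, and variables do not carry over. Pictures are saved under pics/ and viewed, at most 10 in all, crops included, and the job is handed in when it is done.

```bash
mkdir -p pics; cat > h.py <<'E'
import numpy as np, cv2
from station import arm, inverse_kinematics, viewer, models
from scipy.spatial.transform import Rotation as Ro
def cam(n,st=None):
    c=viewer.get_calibration(n)
    if 'R' in c: return np.array(c['mtx']),np.array(c['R']),np.array(c['t']).ravel()
    st=st or arm.get_state(); H=np.array(c['hand_eye']); T=np.eye(4)
    T[:3,:3]=Ro.from_rotvec(st['orientation']).as_matrix(); T[:3,3]=st['ee_pos']
    W=np.linalg.inv(T@H); return np.array(c['mtx']),W[:3,:3],W[:3,3]
def tri(obs): # list of (cam tuple, xy)
    A=[];b=[]
    for (K,R,t),xy in obs:
        r=np.linalg.solve(K,[*xy,1]); d=R.T@r; d/=np.linalg.norm(d); P=np.eye(3)-np.outer(d,d)
        A.append(P); b.append(P@(-R.T@t))
    X=np.linalg.lstsq(np.vstack(A),np.hstack(b),rcond=None)[0]
    return X,[proj(c,X)-xy for c,xy in obs]
def proj(c,X):
    K,R,t=c; p=K@(R@X+t); return p[:2]/p[2]
def atz(c,xy,z):
    K,R,t=c; d=R.T@np.linalg.solve(K,[*xy,1]); o=-R.T@t; return o+d*(z-o[2])/d[2]
E
cat > a.py <<'E'
from h import *
np.set_printoptions(precision=4,suppress=True)
im={n:viewer.get_image(n) for n in('top','side')}
cv2.imwrite('pics/top.png',im['top']);cv2.imwrite('pics/side.png',im['side'])
for n in im:
    c=cam(n);print(n,'campos',-c[1].T@c[2])
for th in ['carrier','carrier_seat','carrier_grip','rail','load_point','mark_point','spare','rack','wash','tape']:
    o={}
    for n in('top','side'):
        r=models.tip_of(th,n); o[n]=r
        print(th,n,[(np.round(x['xy'],1),round(x['conf'],2)) for x in r[:3]])
    if o['top'] and o['side']:
        X,e=tri([(cam(n),np.array(o[n][0]['xy'])) for n in o]);print('   ',X,np.round(e,1).tolist())
print(arm.get_state())
E
python3 a.py
```

```text
top campos [0.3311 0.0106 1.2051]
side campos [0.291  0.6025 0.8902]
carrier top [(array([202.2, 267.7]), 0.9)]
carrier side [(array([295.2, 323. ]), 0.8)]
    [0.4202 0.2018 0.0092] [[-0.2, -2.1], [2.3, 0.8]]
carrier_seat top [(array([198.3, 261.6]), 0.68)]
carrier_seat side [(array([301.2, 305.8]), 0.87)]
    [0.4207 0.1978 0.0923] [[0.1, 1.1], [-1.2, -0.5]]
carrier_grip top [(array([192. , 259.9]), 0.78)]
carrier_grip side [(array([296.3, 295.2]), 0.78)]
    [0.4258 0.2051 0.1426] [[-0.1, -1.3], [1.4, 0.5]]
rail top [(array([269.7, 190.9]), 0.67)]
rail side [(array([256.3, 241.9]), 0.75)]
    [0.6247 0.0293 0.0011] [[0.2, 1.5], [-1.4, -0.5]]
load_point top [(array([315.4, 179.7]), 0.76), (array([120.5, 169.8]), 0.33)]
load_point side [(array([273.9, 169.9]), 0.74)]
    [ 0.6179 -0.0785  0.1791] [[-0.2, -1.3], [1.1, 0.4]]
mark_point top [(array([225.6, 171.5]), 0.57)]
mark_point side [(array([231., 225.]), 0.69), (array([298.4, 296.3]), 0.44)]
    [0.6262 0.1314 0.1849] [[0.1, 0.5], [-0.5, -0.2]]
spare top [(array([353.1, 263.3]), 0.65)]
spare side [(array([344. , 210.4]), 0.84)]
 
[... 300 characters left out ...]
89)]
    [ 0.5381 -0.4304 -0.0203] [[-0.5, -3.3], [2.6, 0.8]]
tape top [(array([121.9, 168.5]), 0.58), (array([199.4, 260.5]), 0.52)]
tape side [(array([140.4, 365.7]), 0.7)]
    [0.6827 0.4398 0.0085] [[-0.3, -1.2], [1.5, 0.4]]
{'t': 1.1, 'qpos': array([-1.3498,  0.2586,  1.535 ,  0.    ,  1.348 , -0.2028]), 'qvel': array([-0.0013, -0.0014,  0.0002,  0.0006, -0.001 ,  0.0021]), 'joint_torque': array([ -0.0006, -43.7204, -28.4309,   0.0718,   0.0315,  -0.    ]), 'ee_pos': array([ 0.2262, -0.5014,  0.2187]), 'orientation': array([3.0713, 0.6607, 0.    ]), 'force': array([0.3654, 0.6978, 0.019 ]), 'ft_torque': array([0.0572, 0.0139, 0.0441]), 'gripper_force': 0.0, 'width': 0.09324074153386143}
```

View pics/top.png

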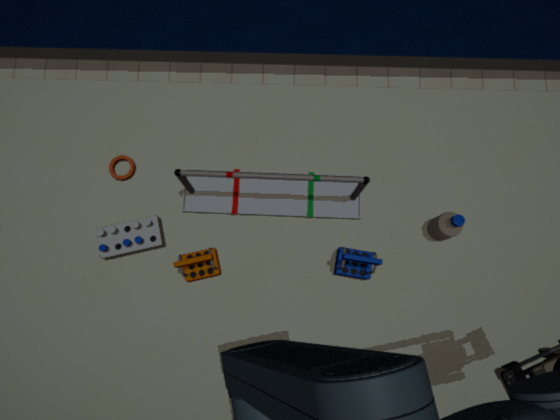

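View pics/side.png

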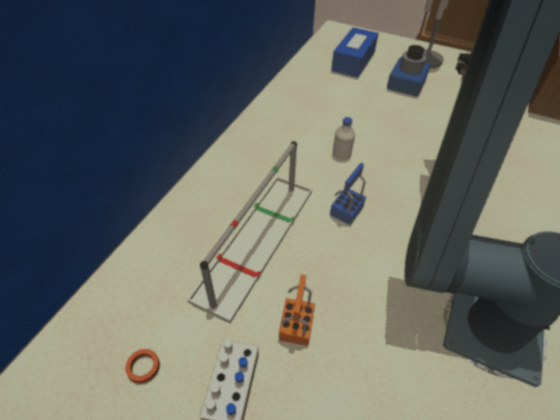

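The top view shows the orange carrier at about (200,264), its bar tilted roughly 15°. The rail's posts are near (180,172) and (367,180), with the red band at about (230,174) and the green at about (311,176). The side view agrees: carrier (297,320), red (235,224), green (275,170). Next I'll use the wrist camera for a finer look.

```bash
cat >> h.py <<'E'
np.set_printoptions(precision=4,suppress=True)
def ori(yaw,flip=False):
    c,s=np.cos(yaw),np.sin(yaw); y=np.array([c,s,0])*(-1 if flip else 1); z=np.array([0,0,-1.])
    return Ro.from_matrix(np.column_stack([np.cross(y,z),y,z])).as_rotvec()
E
cat > b.py <<'E'
from h import *
print(viewer.get_calibration('wrist')['hand_eye'])
for f in (0,1):
    for p,y in (((.425,.2,.36),.26),((.55,-.08,.3),0),((.55,.13,.3),0)): print(f,inverse_kinematics(np.array(p),ori(y,f)))
def best(p,y):
    q=[(np.abs(a[5]),f) for f in(0,1) if (a:=inverse_kinematics(np.array(p),ori(y,f))) is not None]
    return min(q)[1]
f=best((.425,.2,.36),.26); print('flip',f)
obs={}
k=0
for p,y in [((.36,.20,.40),.26),((.44,.16,.40),.26),((.5,.13,.42),0),((.5,-.08,.42),0)]:
    arm.reach(np.array(p),ori(y,f)); arm.pause(.2)
    st=arm.get_state(); im=viewer.get_image('wrist'); cv2.imwrite(f'pics/w{k}.png',im); c=cam('wrist',st)
    np.save(f'pics/c{k}.npy',np.array([*c[0],*c[1],c[2]]))
    for th in ['carrier','carrier_seat','carrier_grip','load_point','mark_point']:
        r=models.tip_of(th,'wrist')
        if r: print(k,th,[(np.round(x['xy'],1),round(x['conf'],2)) for x in r[:2]])
        if r and r[0]['conf']>.4: obs.setdefault(th,[]).append((c,np.array(r[0]['xy'])))
    k+=1
for th,o in obs.items():
    if len(o)>1: X,e=tri(o); print(th,X,np.round(e,1).tolist())
print(arm.get_state()['t'])
s=np.vstack([np.hstack([cv2.resize(cv2.imread(f'pics/w{i+j}.png'),(400,300)) for j in(0,1)]) for i in(0,2)])
cv2.imwrite('pics/wm.png',s)
E
python3 b.py
```

```text
[[ 0.0008 -0.9571 -0.2897  0.0813]
 [ 1.      0.0006  0.0006 -0.0004]
 [-0.0004 -0.2897  0.9571 -0.1669]
 [ 0.      0.      0.      1.    ]]
0 [ 0.2017  0.051   1.4457 -0.      1.6448 -0.0583]
0 [-0.3451  0.2287  1.3777 -0.      1.5352 -0.3451]
0 [ 0.0348  0.2463  1.3548 -0.      1.5404  0.0348]
1 [ 0.2017  0.051   1.4457 -0.      1.6448  3.0833]
1 [-0.3451  0.2287  1.3777 -0.      1.5352  2.7964]
1 [ 0.0348  0.2463  1.3548 -0.      1.5404 -3.1068]
flip 0
0 carrier [(array([306.6, 167.3]), 0.66)]
0 carrier_seat [(array([310.1, 181.3]), 0.89)]
0 carrier_grip [(array([319.8, 189.8]), 0.65)]
0 mark_point [(array([440.1, 282.1]), 0.65)]
1 carrier [(array([268.2, 133.5]), 0.77), (array([398.8, 243.3]), 0.73)]
1 carrier_seat [(array([267.3, 141. ]), 0.67), (array([396.8, 244.5]), 0.35)]
1 carrier_grip [(array([271.2, 147.3]), 0.74)]
1 load_point [(array([344.8, 361.4]), 0.77)]
1 mark_point [(array([395. , 243.8]), 0.85)]
2 carrier [(array([227.7, 120.5]), 0.7)]
2 carrier_seat [(array([219.8, 121.5]), 0.61)]
2 carrier_grip [(array([217.6, 126.1]), 0.65)]
2 load_point [(array([351.5, 315.1]), 0.81), (array([267.4,   2. ]), 0.38)]
2 mark_point [(array([365.1, 186.2]), 0.71)]
3 load_point [(array([360.6, 182. ]), 0.94)]
3 mark_point [(array([379.6,   2.3]), 0.63)]
carrier [0.4193 0.2049 0.0093] [[-0.8, 0.7], [0.0, 1.1], [0.3, -1.9]]
carrier_seat [0.4193 0.2008 0.1006] [[0.9, -0.8], [-0.6, 0.2], [-0.1, 0.7]]
carrier_grip [0.4258 0.1986 0.1516] [[-0.3, 1.0], [-0.8, 0.0], [0.8, -1.3]]
mark_point [0.6191 0.123  0.1824] [[0.1, 0.7], [1.3, -0.0], [-1.0, -0.8], [-0.5, 1.0]]
load_point [ 0.6193 -0.0834  0.1727] [[-0.1, -0.4], [-0.6, 0.3], [0.9, -0.1]]
7.3917
```

View pics/wm.png

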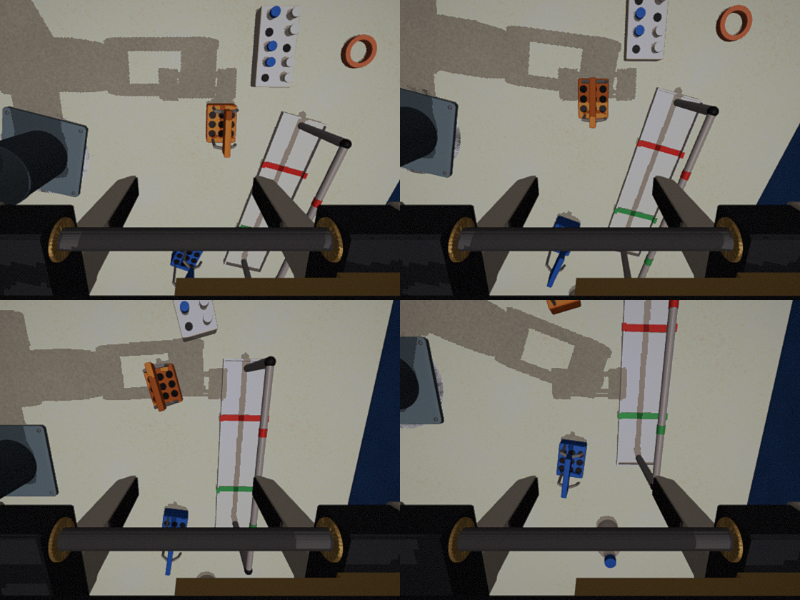

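The wrist views (a 2x2 mosaic) show the carrier's bar, the red and green stripes on the tray and the bands on the rail, all clearly. I'll refine the yaws and positions by fitting the known geometry to the colour masks.

```bash
cat > fit.py <<'E'
from h import *
from scipy.optimize import minimize
from itertools import product
V=[]
for k in range(4):
    a=np.load(f'pics/c{k}.npy'); V.append((cv2.imread(f'pics/w{k}.png'),(a[:3],a[3:6],a[6])))
for n in('top','side'): V.append((cv2.imread(f'pics/{n}.png'),cam(n)))
S=4
def box(x0,x1,y0,y1,z0,z1): return np.array(list(product((x0,x1),(y0,y1),(z0,z1))))
def render(c,parts,shape):
    m=np.zeros((shape[0]*S//2,shape[1]*S//2),np.uint8)
    for P in parts:
        K,R,t=c; p=(K@(R@P.T+t[:,None])); p=(p[:2]/p[2]).T
        h=cv2.convexHull((p*S/2*16+ (S/2-1)*8).astype(np.int32)); cv2.fillConvexPoly(m,h,255,shift=4)
    return cv2.resize(m,(shape[1],shape[0]),interpolation=cv2.INTER_AREA)/255.
def cost(parts,views):
    s=0
    for im,c,m,roi in views:
        r=render(c,parts,im.shape[:2]); m_=m*roi; r=r*roi
        s+=1-np.minimum(r,m_).sum()/np.maximum(r,m_).sum()
    return s/len(views)
def T(P,x,y,yaw):
    c,s=np.cos(yaw),np.sin(yaw); return P@np.array([[c,s,0],[-s,c,0],[0,0,1]])+[x,y,0]
def hsv(im,lo,hi): return cv2.inRange(cv2.cvtColor(im,cv2.COLOR_BGR2HSV),lo,hi)
def run(f,x0,st):
    sim=np.vstack([x0]+[np.array(x0)+np.eye(len(x0))[i]*st[i] for i in range(len(x0))])
    r=minimize(f,x0,method='Nelder-Mead',options=dict(initial_simplex=sim,maxiter=250,xatol=1e-5,fatol=1e-5)); return r.x,r.fun
if __name__=='__main__':
    C=[box(-.035,.035,-.045,.045,0,.045),box(-.006,.006,-.045,.045,.12,.156)]
    hk=np.array([(-20,45),(-20,102),(0,120),(20,102),(27,86)])/1e3
    for yy in(-.038,.038):
        for a,b in zip(hk,hk[1:]):
            C.append(np.vstack([box(q[0]-.003,q[0]+.003,yy-.0035,yy+.0035,q[1]-.003,q[1]+.003) for q in(a,b)]))
    vs={}
    for k in(0,1,2,4,5):
        im,c=V[k]; m=cv2.morphologyEx(hsv(im,(5,140,60),(22,255,255)),cv2.MORPH_CLOSE,np.ones((7,7)))
        p=proj(c,np.array([.42,.2,.08])); roi=np.zeros(m.shape); cv2.circle(roi,tuple(int(v) for v in p),60 if k<3 else 45,1,-1)
        vs[k]=(im,c,m/255.,roi)
    for ks in [(0,1,2),(4,5),(0,1,2,4,5)]:
        print('carrier',ks,*run(lambda q:cost([T(P,*q) for P in C],[vs[k] for k in ks]),[.422,.2,.26],[.006,.006,.1]))
    def rp(q,y): return [T(P,*q[:3]) for P in (box(-.06,.06,y-q[5],y+q[5],.0155,.0165),box(-.006,.006,y-.008,y+.008,.174,.186))]
    g={};r_={}
    for k in(1,2,3,4,5):
        im,c=V[k]
        for d,mk,y in((g,hsv(im,(40,100,40),(85,255,255)),-.08),(r_,hsv(im,(0,140,60),(6,255,255))|hsv(im,(174,140,60),(180,255,255)),.128)):
            roi=np.zeros(mk.shape); pts=np.array([proj(c,np.array(v)) for v in((.55,y,.016),(.69,y,.016),(.62,y,.18))],np.int32)
            cv2.fillConvexPoly(roi,cv2.convexHull(pts),1); roi=cv2.dilate(roi,np.ones((25,25))); d[k]=(im,c,mk/255.,roi)
    for kg,kr in [((3,),(2,1)),((4,5),(4,5)),((3,4,5),(1,2,4,5))]:
        print('rail x y yaw yg yr hw',*run(lambda q:cost(rp(q,q[3]),[g[k] for k in kg])+cost(rp(q,q[4]),[r_[k] for k in kr]) + 1e3*q[1]**2*0+ (q[1]-.02)**2,[.62,.02,0.02,-.1,.105,.008],[.006,.005,.05,.006,.006,.002]))
E
time python3 fit.py
```

```text
carrier (0, 1, 2) [0.4229 0.2013 0.2573] 0.23329777671734966
carrier (4, 5) [0.4231 0.2009 0.2886] 0.18602334531726605
carrier (0, 1, 2, 4, 5) [0.4235 0.2014 0.2743] 0.21519722101454036
rail x y yaw yg yr hw [ 0.6216  0.0187 -0.0109 -0.0975  0.106   0.0068] 0.47867263065119037
rail x y yaw yg yr hw [ 0.6213  0.0197  0.0001 -0.0969  0.1058  0.0079] 0.9535793278773479
rail x y yaw yg yr hw [ 0.6216  0.0216 -0.0122 -0.1005  0.1025  0.0068] 0.7683126309921146
real	0m7.348s
user	0m6.384s
sys	0m4.144s
```

```bash
cat > c.py <<'E'
from h import *
y=.27; x,yy=.4233,.2013
arm.reach(np.array([x,yy,.23]),ori(y)); arm.move_straight(np.array([x,yy,.125]),v=.1)
arm.grasp(40); s=arm.get_state(); print(s['width'],s['gripper_force'],s['ee_pos'],s['force'])
arm.move_straight(np.array([x,yy,.243]),v=.12)
s=arm.get_state(); print(s['width'],s['gripper_force'],s['force'])
# insertion start: carrier origin z .117 -> TCP z .242
arm.move_straight(np.array([.50,-.079,.243]),rotation=ori(-.011),v=.15); arm.pause(.3)
s=arm.get_state(); print(s['t'],s['width'],s['gripper_force'],s['ee_pos'],s['force'],s['ft_torque'])
for n in('top','side','wrist'): cv2.imwrite(f'pics/g_{n}.png',viewer.get_image(n))
c=cam('side');c2=cam('top')
o=[]
for n in('side','wrist'):
  for th in('carrier_seat','carrier','load_point'):
    r=models.tip_of(th,n); print(n,th,[(np.round(v['xy'],1),round(v['conf'],2)) for v in r[:2]])
print('expected seat',proj(c,s['ee_pos']+[0,0,-.019]),'orig',proj(c,s['ee_pos']+[0,0,-.125]), 'load',proj(c,np.array([.6205,-.079,.18])))
a=cv2.imread('pics/g_side.png')[110:290,200:440]; b=cv2.imread('pics/g_wrist.png')
cv2.imwrite('pics/gm.png',np.vstack([cv2.resize(a,(400,300)),cv2.resize(b,(400,300))]))
E
python3 c.py
```

```text
0.011850763353689796 39.97612416744232 [0.4232 0.2013 0.125 ] [0.1578 0.4153 0.5056]
0.01150482511410528 39.978235960006714 [ 0.1736  0.3061 -2.5039]
14.6417 0.011768206041366656 39.978182315826416 [ 0.5    -0.0788  0.2431] [-0.5739 -0.015  -1.7926] [ 0.0353 -0.0176 -0.0062]
side carrier_seat [(array([318.6, 175.9]), 0.69)]
side carrier [(array([317.9, 203.2]), 0.77)]
side load_point [(array([271.9, 169.5]), 0.78)]
wrist carrier_seat [(array([270.1, 246.5]), 0.68)]
wrist carrier [(array([268.7, 201.8]), 0.71)]
wrist load_point [(array([424.7, 224.6]), 0.91), (array([272. , 246.1]), 0.26)]
expected seat [319.4732 171.8105] orig [315.6679 201.6176] load [274.2195 169.625 ]
```

View pics/gm.png

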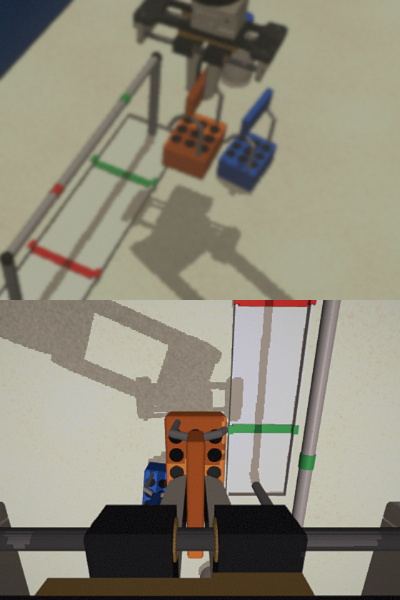

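The side and wrist views show the orange carrier hanging square in the gripper, in line with the green band (wrist tip at (425,225)). Next: insert in small steps with a force check.

```bash
cat > d.py <<'E'
from h import *
s=arm.get_state(); c=cam('wrist',s); L=atz(c,(424.7,224.6),.18); print('load est',L)
r=np.linalg.norm
f0=s['force']; yaw=-.011
# y: keep -.079 ; move in
ok=True
for x in (.56,.575,.59,.605,.6205):
    arm.move_straight(np.array([x,-.079,.2425]),v=.08)
    s=arm.get_state(); print(x,s['force']-f0)
    if r(s['force']-f0)>6: ok=False;break
if ok:
    arm.pause(.2)
    st=arm.get_state()
    for n in('top','side','wrist'): cv2.imwrite(f'pics/i_{n}.png',viewer.get_image(n))
    a=cv2.imread('pics/i_side.png')[110:260,200:400]; b=cv2.imread('pics/i_wrist.png')
    cv2.imwrite('pics/im.png',np.vstack([cv2.resize(a,(400,300)),cv2.resize(b,(400,300))]))
print(arm.get_state()['t'])
E
python3 d.py
```

```text
load est [ 0.6179 -0.0807  0.18  ]
0.56 [ 0.7351 -0.1493  0.2759]
0.575 [ 1.459  -0.2806 -0.173 ]
0.59 [ 0.7562 -1.0392  0.1236]
0.605 [ 1.3002 -0.0014 -0.0095]
0.6205 [1.2863 1.0581 0.7061]
17.7083
```

View pics/im.png

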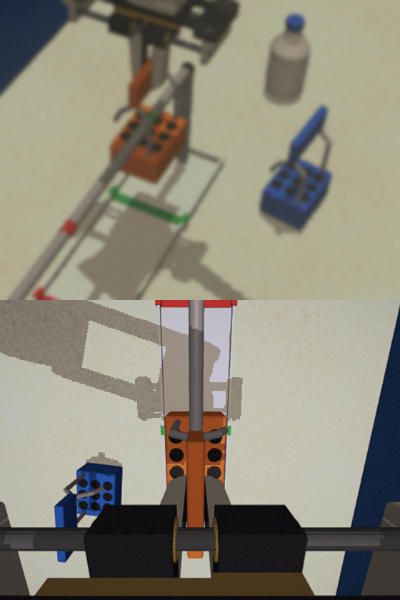

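The rail sits in the gap below the hook arch and is parallel to the bar, and the contact forces are negligible. Now lower it until it seats.

```bash
cat > e.py <<'E'
from h import *
s=arm.get_state(); f0=s['force']; p=s['ee_pos'].copy(); p[:2]=[.6205,-.079]
for z in list(np.arange(.235,.2039,-.01))+list(np.arange(.203,.189,-.001)):
    arm.move_straight(np.array([p[0],p[1],z]),v=.08)
    s=arm.get_state(); d=s['force']-f0
    if z<.206: print(round(z,4),d,s['ft_torque'])
    if np.linalg.norm(d)>5: break
print(arm.get_state()['t'],s['ee_pos'])
E
python3 e.py
```

```text
0.205 [-0.1702  0.0444 -0.6645] [-0.0691 -0.0828 -0.0144]
0.203 [-0.5337  1.5042 -1.2187] [ 0.0021 -0.0573  0.0167]
0.202 [ 0.0087  0.4993 -0.3774] [-0.0575 -0.0896  0.0038]
0.201 [-0.8549  0.146  -0.3893] [ 0.0144 -0.0748 -0.0307]
0.2 [-1.0536  0.5017 -0.9932] [-0.0142 -0.0445 -0.0315]
0.199 [-0.552   1.1061 -1.0074] [-0.0353 -0.1218  0.0341]
0.198 [-1.8461  0.2727  4.1803] [0.0271 0.1849 0.0508]
0.197 [-2.8155  1.3188  9.2831] [ 0.1413  0.5209 -0.0647]
20.5333 [ 0.6208 -0.079   0.1987]
```

Seated at the expected height. The sideways force says the rail lies about 1–2 mm nearer. I'll slide under light load, with small force corrections.

```bash
cat > f.py <<'E'
from h import *
fz0=-1.8; x,z=.6195,.1975
arm.move_straight(np.array([x,-.079,z]),v=.05)
ys=np.linspace(-.079,.1243,15)
for y in ys:
    arm.move_straight(np.array([x,y,z]),v=.07)
    s=arm.get_state(); f=s['force']; print(np.round([x,y,z],4),f,s['ft_torque'],round(s['width'],4))
    if np.linalg.norm(f)>25: print('STOP');break
    x+=np.clip(f[0]*2e-4,-.0008,.0008); z+=np.clip((f[2]-fz0-6)*1e-4,-.0005,.0005)
arm.pause(.2)
print(arm.get_state()['t'],arm.get_state()['ee_pos'])
for n in('top','side','wrist'):
    cv2.imwrite(f'pics/s_{n}.png',viewer.get_image(n))
    for th in('carrier_seat','mark_point'):
        r=models.tip_of(th,n); print(n,th,[(np.round(v['xy'],1),round(v['conf'],2)) for v in r[:2]])
a=cv2.imread('pics/s_side.png')[130:310,150:390]; b=cv2.imread('pics/s_wrist.png')
cv2.imwrite('pics/sm.png',np.vstack([cv2.resize(a,(400,300)),cv2.resize(b,(400,300))]))
E
python3 f.py
```

```text
[ 0.6195 -0.079   0.1975] [0.5789 0.1126 5.6549] [ 0.1136 -0.1627  0.0008] 0.0117
[ 0.6196 -0.0645  0.1976] [ 1.3439 -0.2455  6.7386] [ 0.0993 -0.3885 -0.0398] 0.0116
[ 0.6199 -0.05    0.1979] [1.2938 0.6128 6.4987] [ 0.0592 -0.5182 -0.0151] 0.0117
[ 0.6201 -0.0354  0.1981] [2.6928 1.2808 6.9324] [ 0.071  -0.6563 -0.0823] 0.0119
[ 0.6207 -0.0209  0.1984] [2.4009 2.4016 4.6107] [ 0.1771 -0.6312 -0.0062] 0.0117
[ 0.6212 -0.0064  0.1984] [1.5569 1.0944 5.5346] [ 0.0372 -0.5155 -0.0605] 0.0115
[0.6215 0.0081 0.1986] [2.3432 1.373  5.3276] [ 0.0807 -0.5268  0.0072] 0.0119
[0.6219 0.0226 0.1987] [1.1631 1.0979 6.2431] [ 0.0498 -0.4061  0.026 ] 0.0121
[0.6222 0.0372 0.1989] [2.1019 2.9794 3.7126] [ 0.2728 -0.5337 -0.0229] 0.0121
[0.6226 0.0517 0.1988] [0.248  1.1316 3.9593] [ 0.178  -0.3337 -0.0637] 0.0122
[0.6226 0.0662 0.1988] [1.308  1.0117 3.1159] [ 0.21   -0.3685 -0.0274] 0.0117
[0.6229 0.0807 0.1987] [0.1676 0.1123 4.3253] [ 0.1091 -0.2115 -0.0107] 0.0114
[0.6229 0.0953 0.1987] [1.5969 2.0277 4.2005] [ 0.1503 -0.315   0.0077] 0.0118
[0.6233 0.1098 0.1987] [0.5431 0.8545 3.852 ] [ 0.1527 -0.2755 -0.0163] 0.0117
[0.6234 0.1243 0.1987] [0.9522 0.2929 4.4739] [ 0.079  -0.2897 -0.0079] 0.0118
26.25 [0.6234 0.1248 0.1987]
top carrier_seat [(array([228.2, 173.4]), 0.78)]
top mark_point []
side carrier_seat [(array([233.9, 229.3]), 0.9)]
side mark_point []
wrist carrier_seat [(array([273., 244.]), 0.86)]
wrist mark_point []
```

View pics/sm.png

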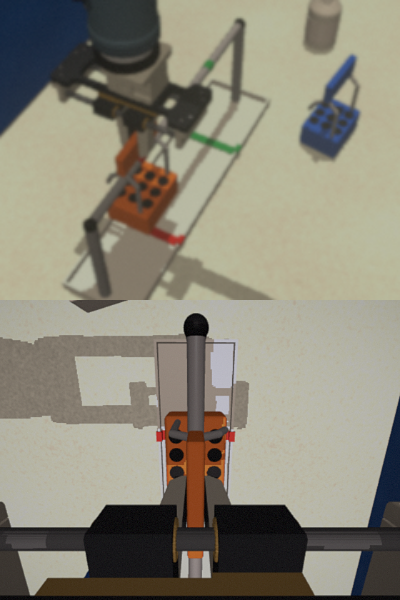

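The carrier hangs on the rail with the red stripe showing on both sides of it (mosaic (160,436) and (233,436)). I'll check its y precisely, then release.

```bash
cat > g.py <<'E'
from fit import *
im=cv2.imread('pics/s_wrist.png'); s=arm.get_state(); c=cam('wrist',s)
m=hsv(im,(0,150,60),(4,255,255))|hsv(im,(174,150,60),(180,255,255))
n,l,st,ce=cv2.connectedComponentsWithStats(m)
for i in range(1,n):
    if st[i,4]>25: print(st[i],atz(c,ce[i],.016))
# carrier position along y as seen: fit in wrist view is occluded; use far edge of block top (y=+45,z=45)
print('block far edge px expected',[proj(c,s['ee_pos']+np.array([a,.045,-.08])) for a in(-.035,.035)])
o=hsv(im,(5,140,60),(22,255,255)); print('orange first rows at cols 245,300',[np.where(o[:,k])[0][:2] for k in(240,245,300,305)])
E
python3 g.py
```

```text
[219 183  12  15 156] [0.5679 0.1242 0.016 ]
[316 183  13  16 144] [0.6797 0.1225 0.016 ]
block far edge px expected [array([227.9173, 163.4756]), array([316.8392, 162.5663])]
orange first rows at cols 245,300 [array([157, 158]), array([157, 158]), array([156, 157]), array([157, 158])]
```

```bash
cat > r.py <<'E'
from fit import *
arm.ungrasp(); arm.pause(.3); p=arm.get_state()['ee_pos']
arm.move_straight(np.array([p[0],p[1],.30]),v=.1)
arm.reach(np.array([.50,.10,.42]),ori(-.011)); arm.pause(.5)
s=arm.get_state(); c=cam('wrist',s); print(s['t'])
W=viewer.get_image('wrist'); cv2.imwrite('pics/r_wrist.png',W)
r=models.tip_of('carrier_seat','wrist'); print([(v['xy'],v['conf']) for v in r[:2]])
if r: print('seat',atz(c,r[0]['xy'],.18))
Sd=viewer.get_image('side'); Tp=viewer.get_image('top'); cv2.imwrite('pics/r_side.png',Sd); cv2.imwrite('pics/r_top.png',Tp)
m=hsv(W,(0,150,60),(4,255,255))|hsv(W,(174,150,60),(180,255,255))
n,l,st,ce=cv2.connectedComponentsWithStats(m)
for i in range(1,n):
    if st[i,4]>25: print(st[i],atz(c,ce[i],.016),atz(c,ce[i],.187))
C=[box(-.035,.035,-.045,.045,0,.045),box(-.006,.006,-.045,.045,.12,.156)]
hk=np.array([(-20,45),(-20,102),(0,120),(20,102),(27,86)])/1e3
for yy in(-.038,.038):
    for a,b in zip(hk,hk[1:]): C.append(np.vstack([box(q[0]-.003,q[0]+.003,yy-.0035,yy+.0035,q[1]-.003,q[1]+.003) for q in(a,b)]))
vs=[]
for im,cc,rad in((W,c,75),(Sd,cam('side'),45)):
    m=cv2.morphologyEx(hsv(im,(5,140,60),(22,255,255)),cv2.MORPH_CLOSE,np.ones((7,7)))
    pp=proj(cc,np.array([.623,.127,.15])); roi=np.zeros(m.shape); cv2.circle(roi,tuple(int(v) for v in pp),rad,1,-1); vs.append((im,cc,m/255.,roi))
for v in ([vs[0]],[vs[1]],vs): print('carrier',*run(lambda q:cost([T(P,*q[:3])+[0,0,.074] for P in C],v),[.623,.127,-.011],[.004,.006,.05]))
a=Sd[130:310,150:390]
cv2.imwrite('pics/rm.png',np.vstack([cv2.resize(a,(400,300)),cv2.resize(W,(400,300))]))
E
python3 r.py
```

```text
30.7333
[([367.5, 156.9], 0.82)]
seat [0.6221 0.128  0.18  ]
[308 144  22   9 174] [0.5814 0.1241 0.016 ] [0.5573 0.1413 0.187 ]
[363 155   6  13  53] [0.6679 0.0981 0.016 ] [0.6179 0.1231 0.187 ]
carrier [0.623  0.1256 0.0061] 0.23433940879606907
carrier [0.6239 0.1242 0.0713] 0.26096116741700115
carrier [0.6234 0.1253 0.0489] 0.2551343009901004
```

View pics/rm.png

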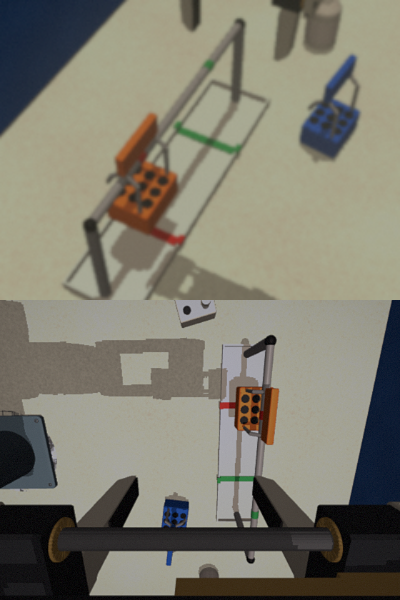

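The carrier hangs free on both hooks, with the red band centred between them (fitted y of about 0.1255 against 0.1235 for the mark). The blue carrier is unmoved, so I'm handing in.

```bash
python3 -c "
from station import arm
print(arm.get_state()['t'],arm.finish_job())"
```

```text
the job is handed in; nothing more can be done
30.9333 None
```

The orange carrier was hooked on the rail at the green band, slid along it and released over the red band, within about 2 mm by my fit, and the job was handed in at 30.9 s with the gripper clear of everything.

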